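Hold the medicine box unlocked with its key

ROBOT

A 6-joint arm with a two-finger parallel gripper is mounted at the origin on a cart in front of the work surface, level with it; the furniture and walls round the work are solid. World frame = base frame: x ahead of the robot, y to its left, z up, the work surface at z = 0. Lengths are in m, angles in rad, forces in N, time in s.
With the tool pointing down it reaches from about 0.35 to 0.775 m from the base axis. Payload 5.5 kg.
Tool frame: the origin (TCP) lies between the finger pads; the fingertips stand 22 mm ahead of it and the grasp point (between the pads) lies 3 mm ahead of it; z points along the fingers, y is the line along which they close (so a half turn about z gives the same grasp; the last joint's range is limited). The gripper opens to 85 mm and grips with 20 to 120 N. Pads are 22 mm wide; open, the fingers measure 114 mm over their backs; the gripper's body (76 mm by 85 mm) begins 54 mm behind the grasp point. The pads swing forward as they close: fully open they stand 13 mm farther back than shut.
Start: joints at [-1.439, 0.313, 0.046, 1.304, 0, 1.431], TCP at [0.154, -0.554, 0.253] pointing down, gripper open.
Joint ranges: [-2.76, 2.76], [-0.86, 1.69], [-1.03, 1.26], [-2.2, 2.34], [-1.47, 1.5], [-3.14, 3.14]. Speed limits (rad/s): [2.57, 2.57, 3.14, 3.14, 3.14, 3.14].

INTERFACE

Orientations are given as a unit quaternion [w, x, y, z].
In Python, from workcell import env gives the robot as it stands.
- The arm moves only by the tool nudge_tcp, called after "Call:" as a command line: name --argument value ..., lists and objects as JSON in quotes. Schema: {"type":"object","properties":{"steps":{"type":"array","items":{"type":"array","items":{"type":"array","items":{"type":"number"},"minItems":6,"maxItems":6},"minItems":1,"maxItems":8},"minItems":1,"maxItems":1},"finger_gap":{"type":"number"},"squeeze":{"type":"number"},"only":{"type":"string"},"quiet":{"type":"boolean"},"lines":{"type":"string"}},"required":["steps"],"additionalProperties":false}. steps is a list that holds a single list of rows (three levels of brackets), with 1 to 8 rows, each of 6 numbers: dx, dy, dz in shares of 60 cm (1.0 is 60 cm), then a rotation vector rx, ry, rz in fractions of the full range, 1 being 120 degrees; each row is the pose to reach, as a shift and turn from the pose commanded when the call began, along the tool's axes at that moment; what a row does not reach only later rows make up. A row lasts 1/8 s, in which the tool goes at most 0.0625 m and 0.188 rad, less where a joint would pass 70% of its speed; a pose out of reach is approached as far as the arm can. finger_gap is the finger opening in m, set as the call begins (left out keeps the last). The fingers move at their own pace and stop on an object; squeeze is the grip in N (left out, the last holds). Time passes only in rows, so rows that do not move let the fingers close. The tool returns the time, the measured TCP pose, the force, the opening and the grip force at its end. only (a regular expression) keeps the lines of the reply that match it, lines (a string "A,B") keeps lines A to B, and quiet returns only ok. No shift or turn number may pass 1 either way. Input that does not fit is refused with a message, and nothing moves.
- env.get_state(): the state, without advancing time (a new reading comes with each control period).
- env.read_camera(name): name is "scene" or "top" or "wrist"; returns a dict with "image" (384x512x3 uint8, red, green, blue), "K" (3x3 intrinsics, pixels), "D" ([k1, k2, p1, p2, k3] as OpenCV has them; the pictures are not rectified), "R" (3x3) and "t" (3): a world point X has camera coordinates R X + t. Camera axes: x right, y down, z forward; pixel columns grow to the right and rows downward; lengths in m; the calibration is good to about 2 mm. A picture is of the moment at which its call begins. There is no depth.
- env.hand_in(): hands the job in; it is judged then, once.
The state is a dict: "clock": time; "joint_pos": joint angles; "qvel": joint speeds; "tau": joint torques, N m; "tcp_pos": TCP position; "orientation": TCP orientation; "wrist_force": force on the tool from outside, world axes, zero at the start; "ft_torque": the same for the moment, N m; "finger_gap": finger opening in m; "grip_force": force on a finger pad.
Only numpy, scipy, OpenCV 4.12 (cv2) and the standard library are available. Lean on these libraries where they do the work, as an engineer would, in place of code of your own. Each camera call takes 0.05 s, during which the arm holds its last target. There are 200 camera calls.

TASK

Take the key with the square bow out of the wooden key block, leaving the other two keys standing in it, and ease it down into the keyhole in the lid of the medicine box, past the stiff pins and without forcing it, until its collar sits on the lock plate. Then turn it a full quarter turn clockwise (seen from above) against the lock's spring, and finish still gripping the key and holding it turned, so that I can lift the lid.

Things in the scene. Friction and masses are not known exactly. Their poses are not given: they have to be found in the camera images.
- key_square: Steel key to use (50 g), with a square bow: plate 30 mm wide (own y), 9 thick (x), 32 tall, small window; grip it across the thickness. Stands blade down. Origin on its axis at the underside of its collar (14 mm diameter, 3 high); bow 3 to 35 mm above it. Below: neck 5 mm diameter, 10 long; blade 16 wide (y), 5 thick (x), rounded tip 36 mm below the origin. Same after half a turn.
- key_round: Another steel key in the block, with a round disc bow (34 mm diameter, 9 mm thick, top 36 mm above the origin), same collar and blade, same origin and axes. To be left in the block.
- key_tee: Another steel key in the block, with a T-bar bow (bar 44 mm long along y, 10 mm thick, centre 24 mm above the origin), same collar and blade, same origin and axes. To be left in the block.
- key_block: Wooden block, fixed, 56 (x) x 176 (y) x 45 mm tall, origin at the centre of its underside. Three slots in its top, 56 mm apart in a row along its y, hold the three keys (in any order), collars resting on the top face, bows in line with the row.
- lockbox: Dark steel medicine box with grey painted lid, fixed, 130 (x) x 180 (y) x 85 mm tall, origin at the centre of its underside. A steel lock plate (50 mm, 6 mm thick, upper face 88 mm above the worktop) with the keyhole is mid-lid. Two sprung pins poke into the keyway from +x and -x, 16 and 24 mm down; the blade pushes them aside: about 10 N down; wiggling it about 1 mm across (x) helps.
- keyhole (a point): Centre of the keyhole, on the plate's upper face; axes as the box's. Slot 19 mm long (y), 7.6 wide (x), same in the turning plug below, 38 mm deep. With the key's origin here the key is home: collar on the plate, only the round neck in the plate. It can turn only when less than 4 mm short of that; turned, it cannot be pulled out.
- plug (a joint): Turn of the lock plug in rad: 0 at rest (slots in line), grows clockwise seen from above, stop at 1.57. A spring drives it back to 0 (about 0.01 N m at 0, 0.07 N m at a quarter turn, plus slight friction). The key has up to about 0.2 rad of play in the slot.

How it is judged:
On the way:
1. the square-bowed key is home in the keyhole (collar within 6 mm of the plate), not yet turned (z of key_square in the frame of keyhole below 0.006 m and horizontal distance between key_square and keyhole below 0.005 m and value of joint plug below 0.5 rad), for 0.1 s.
At the end, for the whole second after the job is handed in: The lock plug is turned to at least 1.35 rad (stop at 1.57) by the square-bowed key, which is in the keyhole upright (within 0.15 rad), within 5 mm of its centre, with its collar less than 6 mm above the plate, still and gripped by the fingers (over 1 N). The other two keys stand in the key block (value of joint plug above 1.35 rad and z of key_square in the frame of keyhole below 0.006 m and horizontal distance between key_square and keyhole below 0.005 m and angle between key_square's own z axis and vertical below 0.15 rad and contact force between the fingers and key_square above 1 N and linear speed of key_square below 0.03 m/s and distance between each of key_round, key_tee and key_block below 0.08 m and height (world z) of key_round between 0.04 and 0.055 m and angle between each of key_round, key_tee's own z axis and vertical below 0.3 rad and height (world z) of key_tee between 0.04 and 0.055 m); the arm keeps its last pose, push and grip.
It fails at once if the key is forced while being pushed in: more than 60 N between the key and the box before the lock has turned (contact force between key_square and lockbox above 60 N and value of joint plug below 0.5 rad).
It also fails if it takes over 42 s, if anything falls off the work surface, if the arm or the gripper's body presses on something with over 40 N, if the wrist force passes 120 N, or if a joint passes its speed limit or range.

## Working session

There is one attempt and no reset: what is moved stays moved. The work goes in short steps, Python scripts to look and compute and a tool call to move; the robot and the scene stay as the last step left them, time stands still between calls to the robot, and variables do not carry over. Pictures are saved under pics/ and viewed, at most 13 in all, crops included, and the job is handed in when it is done.

```bash
ls; mkdir -p pics; python3 - <<'E'
from workcell import env
import cv2
for n in ("top","scene"):
    c=env.read_camera(n); cv2.imwrite(f"pics/{n}0.png",c["image"][:,:,::-1]); print(n,c["K"],c["D"],c["R"],c["t"])
s=env.get_state(); print(s["clock"],s["tcp_pos"],s["orientation"],s["finger_gap"])
E
```

```text
pics
workcell.py
top [[368.66596648   0.         261.3248808 ]
 [  0.         368.66596648 193.24367821]
 [  0.           0.           1.        ]] [-0.04566322  0.          0.          0.          0.        ] [[-0.05275864 -0.99860008 -0.00379441]
 [-0.97389637  0.05229279 -0.22088758]
 [ 0.22077677 -0.00795836 -0.9752919 ]] [0.01529873 0.50444629 0.85249811]
scene [[405.72676186   0.         252.63291493]
 [  0.         405.72676186 189.58095198]
 [  0.           0.           1.        ]] [-0.05445374  0.          0.          0.          0.        ] [[-0.81943564 -0.57300952  0.01361336]
 [-0.24123245  0.32323633 -0.91505474]
 [ 0.51993475 -0.75311245 -0.40309986]] [0.42069745 0.20885332 0.69446077]
0.1 [ 0.15430376 -0.55347195  0.25245295] [-8.50520357e-04  9.90781116e-01  1.35469763e-01  1.26731920e-05] 0.08517659352411062
```

View pics/top0.png

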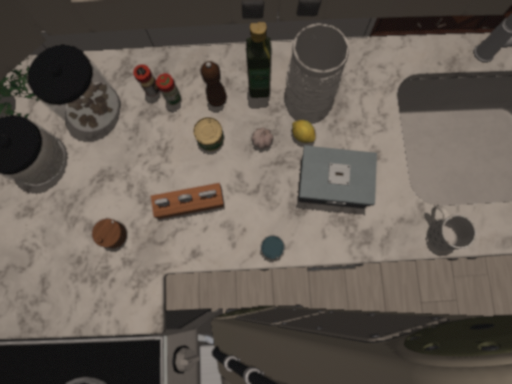

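View pics/scene0.png

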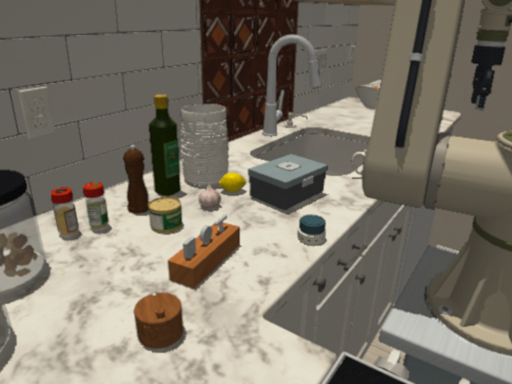

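The top view shows the block near (188,200), with keys at about (163,202), (185,198) and (208,195). The keyhole plate is near (340,174). I'll zoom in to tell the bows apart.

```bash
python3 - <<'E'
import cv2,numpy as np
t=cv2.imread("pics/top0.png");s=cv2.imread("pics/scene0.png")
z=lambda i,x,y,w,h,k:cv2.resize(i[y:y+h,x:x+w],None,fx=k,fy=k,interpolation=cv2.INTER_CUBIC)
a=z(t,146,178,84,44,4.5);b=z(t,294,140,88,72,4.5);c=z(s,160,205,90,84,4.5);d=z(s,244,146,90,72,4.2)
im=np.zeros((590,800,3),np.uint8)
def p(i,x,y): im[y:y+i.shape[0],x:x+i.shape[1]]=i[:590-y,:800-x]
p(a,0,0);p(c,0,205);p(b,403,0);p(d,410,330)
cv2.imwrite("pics/zoom.png",cv2.convertScaleAbs(im,alpha=1.5))
E
```

```text
(no output)
```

View pics/zoom.png

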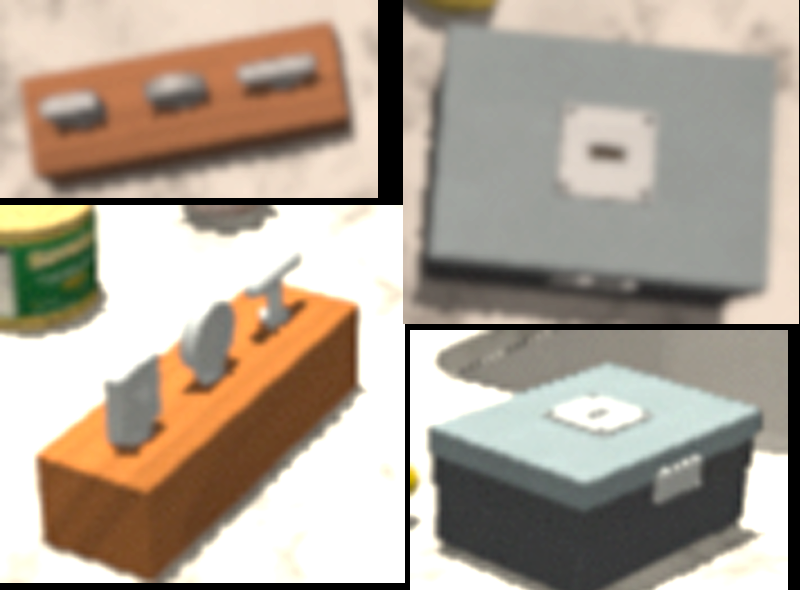

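The square key is the leftmost in the top view (largest y), then round, then tee. The keyhole slot is at about (339.3,173.8) in the top view.

```bash
cat >h.py <<'E'
import numpy as np,cv2
from scipy.spatial.transform import Rotation as Ro
from workcell import env
def plane(c,uv,z):
    "pixels -> world points at height z"
    uv=np.array(uv,float).reshape(-1,1,2)
    d=np.c_[cv2.undistortPoints(uv,c["K"],c["D"])[:,0],np.ones(len(uv))]@c["R"]
    o=-c["R"].T@c["t"]; return o+d*((z-o[2])/d[:,2])[:,None]
def proj(c,X):
    return cv2.projectPoints(np.array(X,float).reshape(-1,1,3),cv2.Rodrigues(c["R"])[0],c["t"],c["K"],c["D"])[0][:,0]
def tool():
    s=env.get_state(); q=s["orientation"]; return Ro.from_quat(np.r_[q[1:],q[0]]).as_matrix(),np.array(s["tcp_pos"]),s
E
python3 - <<'E'
from h import *
np.set_printoptions(precision=4,suppress=True)
c=env.read_camera("top")
p=plane(c,[[150.9,195.8],[219.8,183.3]],.045);print("block back edge",p,np.linalg.norm(p[1]-p[0]),np.arctan2(*(p[1]-p[0])[[0,1]]))
print("key tops",plane(c,[[146+72/4.5,178+100/4.5]],.078))
print("lid back",plane(c,[[303.3,146],[376.9,152.9]],.085),"hole",plane(c,[[339.3,173.8]],.088))
R,t,s=tool();print(R)
w=env.read_camera("wrist");print("cam in tool",w["R"]@R,w["R"]@t+w["t"],w["K"])
E
```

```text
block back edge [[0.5154 0.2651 0.045 ]
 [0.5383 0.0913 0.045 ]] 0.17530636384133502 3.0104221234523947
key tops [[0.4953 0.2281 0.078 ]]
lid back [[ 0.6115 -0.1207  0.085 ]
 [ 0.5843 -0.3002  0.085 ]] hole [[ 0.5353 -0.2015  0.088 ]]
[[ 0.9633  0.2685 -0.0002]
 [ 0.2685 -0.9633  0.0014]
 [ 0.0002 -0.0014 -1.    ]]
cam in tool [[ 0.0005  1.      0.0012]
 [-0.9544  0.0008 -0.2986]
 [-0.2986 -0.001   0.9544]] [0.0006 0.0376 0.1384] [[341.1383   0.     256.3264]
 [  0.     341.1383 193.6793]
 [  0.       0.       1.    ]]
```

The rows are not in the units I measure in: shifts go in shares of 60 cm and turns go in shares of 120 degrees. I convert before sending: 0.35 m / 0.6 = 0.5833, -0.27 m / 0.6 = -0.45, -1.5 rad / 2.0944 = -0.7162.

Call:
nudge_tcp --steps '[[[0.5833, -0.45, 0, 0, 0, -0.7162], [0.5833, -0.45, 0, 0, 0, -0.7162], [0.5833, -0.45, 0, 0, 0, -0.7162], [0.5833, -0.45, 0, 0, 0, -0.7162], [0.5833, -0.45, 0, 0, 0, -0.7162], [0.5833, -0.45, 0, 0, 0, -0.7162], [0.5833, -0.45, 0, 0, 0, -0.7162], [0.5833, -0.45, 0, 0, 0, -0.7162]]]' --finger_gap 0.05

```text
clock: 1.2
tcp_pos: [0.4207, -0.1962, 0.2533]
orientation: [-0.0, 0.628, 0.779, 0.0]
wrist_force: [-0.1, 0.2, -0.3]
finger_gap: 0.0499
grip_force: 0.0
```

```bash
cat >>h.py <<'E'
def go(p,yaw):
    "tool-frame shift and turn to TCP p, tool y at yaw, pointing down"
    R,t,s=tool(); y=np.array([np.cos(yaw),np.sin(yaw),0]); z=np.array([0,0,-1.]); T=np.c_[np.cross(y,z),y,z]
    print("shift",np.round(R.T@(np.array(p)-t),4),"rot",np.round(Ro.from_matrix(R.T@T).as_rotvec(),4),"j6",s["joint_pos"][5],"t",s["clock"])
E
python3 -c "
from h import *
go([.492,.23,.19],3.27)"
```

```text
shift [0.4013 0.1602 0.0635] rot [ 8.0000e-04  6.0000e-04 -3.0559e+00] j6 0.7467295560815967 t 1.2
```

In the tool's units: 0.4 m / 0.6 = 0.6667, 0.16 m / 0.6 = 0.2667, -1.5 rad / 2.0944 = -0.7162.

Call:
nudge_tcp --steps '[[[0.6667, 0.2667, 0.1, 0, 0, -0.7162], [0.6667, 0.2667, 0.1, 0, 0, -0.7162], [0.6667, 0.2667, 0.1, 0, 0, -0.7162], [0.6667, 0.2667, 0.1, 0, 0, -0.7162], [0.6667, 0.2667, 0.1, 0, 0, -0.7162], [0.6667, 0.2667, 0.1, 0, 0, -0.7162], [0.6667, 0.2667, 0.1, 0, 0, -0.7162], [0.6667, 0.2667, 0.1, 0, 0, -0.7162]]]'

```text
clock: 2.2
tcp_pos: [0.4956, 0.2279, 0.192]
orientation: [-0.001, -0.071, 0.997, 0.0]
wrist_force: [-0.3, -2.0, -0.2]
finger_gap: 0.0495
grip_force: 0.0
```

```bash
python3 -c "
from h import *
go([.492,.23,.19],3.27)"
```

```text
shift [0.0032 0.0026 0.002 ] rot [ 1.2000e-03 -6.0000e-04 -1.5569e+00] j6 0.14120878728292913 t 2.2
```

In the tool's units: 0.003 m / 0.6 = 0.005, -1.557 rad / 2.0944 = -0.7434.

Call:
nudge_tcp --steps '[[[0.005, 0.005, 0, 0, 0, -0.7434], [0.005, 0.005, 0, 0, 0, -0.7434], [0.005, 0.005, 0, 0, 0, -0.7434], [0.005, 0.005, 0, 0, 0, -0.7434], [0.005, 0.005, 0, 0, 0, -0.7434], [0.005, 0.005, 0, 0, 0, -0.7434], [0.005, 0.005, 0, 0, 0, -0.7434], [0.005, 0.005, 0, 0, 0, -0.7434]]]'

```text
clock: 3.2
tcp_pos: [0.4924, 0.2265, 0.193]
orientation: [0.0, 0.73, -0.684, -0.0]
wrist_force: [0.2, -0.1, -0.2]
finger_gap: 0.0501
grip_force: 0.0
```

Call:
nudge_tcp --steps '[[[0, 0, 0, 0, 0, -0.0263], [0, 0, 0, 0, 0, -0.0263]]]'

```text
clock: 3.45
tcp_pos: [0.4925, 0.2266, 0.1931]
orientation: [0.0, 0.746, -0.666, -0.0]
wrist_force: [-0.5, -0.7, 0.5]
finger_gap: 0.0501
grip_force: 0.0
```

```bash
python3 -c "
from h import *
go([.492,.23,.19],3.27)
c=env.read_camera('wrist');cv2.imwrite('pics/w1.png',cv2.convertScaleAbs(c['image'][:,:,::-1],alpha=1.4))
import pickle;pickle.dump(c,open('w1.pkl','wb'))
def key(o,yaw):
    M=Ro.from_euler('z',yaw).as_matrix(); return o+np.array([[0,-.015,.035],[0,.015,.035],[0,0,0]])@M.T
print(proj(c,key(np.array([.4917,.230,.045]),.131)).round(1))"
```

```text
shift [-0.0035  0.0001  0.0031] rot [ 0.0004 -0.0002 -0.0147] j6 -1.40143412163672 t 3.45
[[257.4 181.2]
 [258.1 220.5]
 [257.5 187.6]]
```

View pics/w1.png

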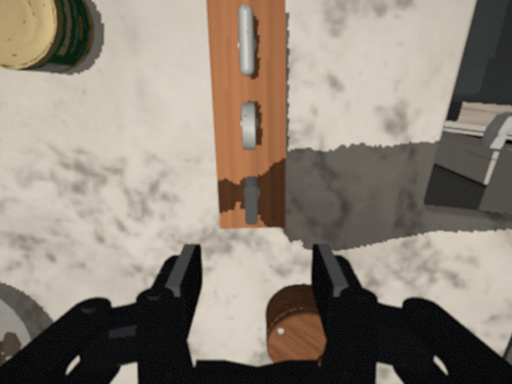

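The wrist view has the square key (shaded, near (251,200)) at the +y end of the block, and the block's end edge runs (220,228) to (285,227). I'll fit the block pose from this.

```bash
python3 - <<'E'
from h import *
import pickle
np.set_printoptions(precision=4,suppress=True)
c=pickle.load(open('w1.pkl','rb'));im=c["image"].astype(float)
hsv=cv2.cvtColor(c["image"],cv2.COLOR_RGB2HSV)
m=((hsv[:,:,1]>120)&(hsv[:,:,0]<20)).astype(np.uint8)
def side(rows):
    L=[];Rr=[]
    for r in rows:
        x=np.where(m[r,200:300])[0]+200; L.append([x.min(),r]);Rr.append([x.max()+1,r])
    return L,Rr
L,Rr=side([5,40,80,90,150,170,190,215])
print(L,Rr,[np.where(m[:240,x])[0].max() for x in (225,235,270,280)])
for e in(L,Rr):
    p=plane(c,e,.045);a=np.polyfit(p[:,1],p[:,0],1);print("edge yaw",np.arctan(-a[0]),"x at y=.23",np.polyval(a,.23),p[:,0]-np.polyval(a,p[:,1]))
print("end",plane(c,[[252.5,228]],.045))
cv2.imwrite("pics/w1z.png",cv2.convertScaleAbs(cv2.resize(c["image"][160:240,200:300,::-1],None,fx=6,fy=6,interpolation=cv2.INTER_CUBIC),alpha=2.5))
t=env.read_camera("top");print(t["image"].shape)
E
```

```text
[[np.int64(208), 5], [np.int64(210), 40], [np.int64(212), 80], [np.int64(213), 90], [np.int64(216), 150], [np.int64(218), 170], [np.int64(219), 190], [np.int64(220), 215]] [[np.int64(284), 5], [np.int64(285), 40], [np.int64(286), 80], [np.int64(286), 90], [np.int64(286), 150], [np.int64(284), 170], [np.int64(285), 190], [np.int64(285), 215]] [np.int64(227), np.int64(227), np.int64(225), np.int64(225)]
edge yaw 0.13867085532760257 x at y=.23 0.5239650003932298 [-0.     -0.      0.0002 -0.0001  0.0003 -0.0004 -0.0002  0.0002]
edge yaw 0.1385827259767621 x at y=.23 0.46880823912575603 [ 0.0008  0.0001 -0.0006 -0.0006 -0.0007  0.0009  0.0001  0.0001]
end [[0.4918 0.2662 0.045 ]]
(384, 512, 3)
```

View pics/w1z.png

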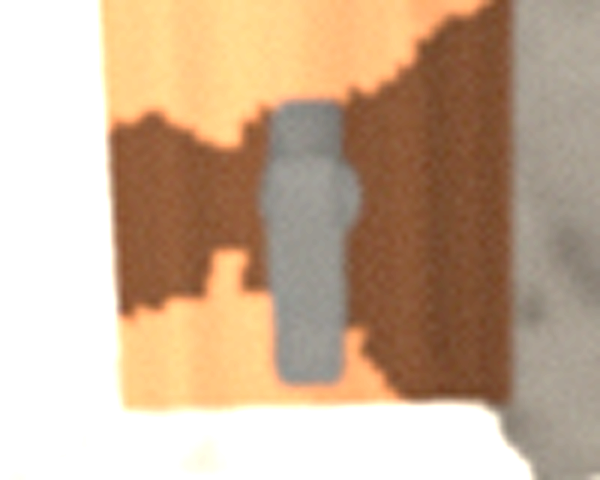

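```bash
python3 - <<'E'
from h import *
import pickle
np.set_printoptions(precision=4,suppress=True)
c=pickle.load(open('w1.pkl','rb'))
p=plane(c,[[251.3,185.8],[251.7,223.6],[251.5,204.7]],.080);print(p,np.linalg.norm(p[1]-p[0]))
print(plane(c,[[200+310/6,160+195/6]],.048))
go([.4962,.232,.112],3.28)
E
```

```text
[[0.4976 0.219  0.08  ]
 [0.4941 0.2479 0.08  ]
 [0.4959 0.2332 0.08  ]] 0.029056928734989284
[[0.4961 0.2338 0.048 ]]
shift [-0.005  -0.0043  0.0811] rot [ 0.0002 -0.0001 -0.0251] j6 -1.4010493254542584 t 3.55
```

In the tool's units: 0.121 m / 0.6 = 0.2017, -0.0065 m / 0.6 = -0.0108, -0.025 rad / 2.0944 = -0.0119.

Call:
nudge_tcp --steps '[[[-0.0108, -0.0075, 0.1, 0, 0, -0.0119], [-0.0108, -0.0075, 0.1667, 0, 0, -0.0119], [-0.0108, -0.0075, 0.2017, 0, 0, -0.0119], [-0.0108, -0.0075, 0.2017, 0, 0, -0.0119]]]' --finger_gap 0.05

```text
clock: 4.05
tcp_pos: [0.4947, 0.2331, 0.0704]
orientation: [0.002, 0.754, -0.656, -0.001]
wrist_force: [-0.2, -0.1, -0.1]
finger_gap: 0.0503
grip_force: 0.0
```

```bash
python3 -c "
from h import *
go([.4962,.2335,.072],3.28)"
```

```text
shift [-0.0002 -0.0015 -0.0016] rot [ 0.0042 -0.0008  0.0004] j6 -1.4160786164205978 t 4.05
```

In the tool's units: -0.001 m / 0.6 = -0.0017.

Call:
nudge_tcp --steps '[[[0, -0.0017, -0.0017, 0, 0, 0], [0, -0.0017, -0.0017, 0, 0, 0], [0, -0.0017, -0.0017, 0, 0, 0], [0, -0.0017, -0.0017, 0, 0, 0], [0, -0.0017, -0.0017, 0, 0, 0], [0, -0.0017, -0.0017, 0, 0, 0]]]' --finger_gap 0.0 --squeeze 70

```text
clock: 4.8
tcp_pos: [0.4975, 0.2339, 0.0748]
orientation: [-0.001, 0.755, -0.656, 0.0]
wrist_force: [-2.4, -0.4, 5.7]
finger_gap: 0.0081
grip_force: 68.1
```

```bash
python3 -c "
from h import *
go([.4962,.2335,.072],3.28);print(tool()[2]['wrist_force'])"
```

```text
shift [0.0002 0.0014 0.0028] rot [-0.0014  0.0003  0.001 ] j6 -1.416884196209478 t 4.8
[-2.38704069 -0.38266243  5.65888458]
```

In the tool's units: -0.115 m / 0.6 = -0.1917, -0.045 m / 0.6 = -0.075.

Call:
nudge_tcp --steps '[[[0, 0, -0.0167, 0, 0, 0], [0, 0, -0.0417, 0, 0, 0], [0, 0, -0.075, 0, 0, 0], [0, 0, -0.1333, 0, 0, 0], [0, 0, -0.1917, 0, 0, 0], [0, 0, -0.1917, 0, 0, 0]]]'

```text
clock: 5.55
tcp_pos: [0.4996, 0.2344, 0.1926]
orientation: [-0.003, 0.755, -0.656, 0.002]
wrist_force: [0.6, 0.2, -1.0]
finger_gap: 0.0078
grip_force: 67.9
```

```bash
python3 -c "
from h import *
go([.535,-.2015,.187],2.992)
c=env.read_camera('wrist');cv2.imwrite('pics/w2.png',cv2.convertScaleAbs(c['image'][:,:,::-1],alpha=1.6))"
```

```text
shift [0.4366 0.0256 0.0049] rot [-0.0074  0.0021  0.289 ] j6 -1.4169669275305874 t 5.55
```

View pics/w2.png

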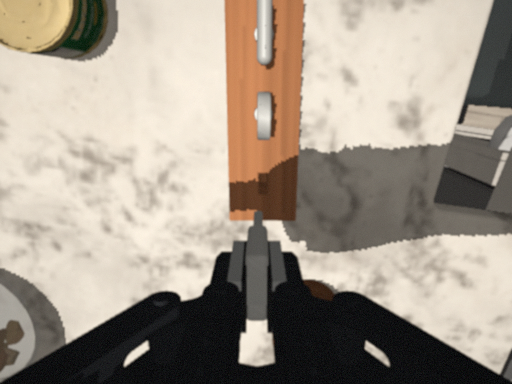

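The square key is gripped, its blade tip at about (258,213). The other two are still standing in the block. Next I move over the keyhole.

In the tool's units: 0.437 m / 0.6 = 0.7283, 0.026 m / 0.6 = 0.0433, 0.289 rad / 2.0944 = 0.138.

Call:
nudge_tcp --steps '[[[0.7283, 0.0433, 0, 0, 0, 0.138], [0.7283, 0.0433, 0, 0, 0, 0.138], [0.7283, 0.0433, 0, 0, 0, 0.138], [0.7283, 0.0433, 0, 0, 0, 0.138], [0.7283, 0.0433, 0, 0, 0, 0.138], [0.7283, 0.0433, 0, 0, 0, 0.138], [0.7283, 0.0433, 0, 0, 0, 0.138], [0.7283, 0.0433, 0, 0, 0, 0.138]]]'

```text
clock: 6.6
tcp_pos: [0.5319, -0.207, 0.1869]
orientation: [-0.0, -0.65, 0.76, 0.0]
wrist_force: [-0.4, 1.3, -0.1]
finger_gap: 0.0076
grip_force: 67.9
```

Call:
nudge_tcp --steps '[[[0, 0, 0, 0, 0, 0], [0, 0, 0, 0, 0, 0], [0, 0, 0, 0, 0, 0]]]' --quiet true

```text
ok
```

```bash
python3 -c "
from h import *
import pickle
go([.535,-.2015,.187],2.992)
c=env.read_camera('wrist');cv2.imwrite('pics/w3.png',cv2.convertScaleAbs(cv2.resize(c['image'][80:380,130:390,::-1],None,fx=2,fy=2,interpolation=cv2.INTER_CUBIC),alpha=1.5))
R,t,s=tool();pickle.dump((c,R,t),open('w3.pkl','wb'))"
```

```text
shift [-0.     -0.0027  0.0013] rot [0.0002 0.0001 0.0022] j6 -1.925730941899548 t 6.975
```

View pics/w3.png

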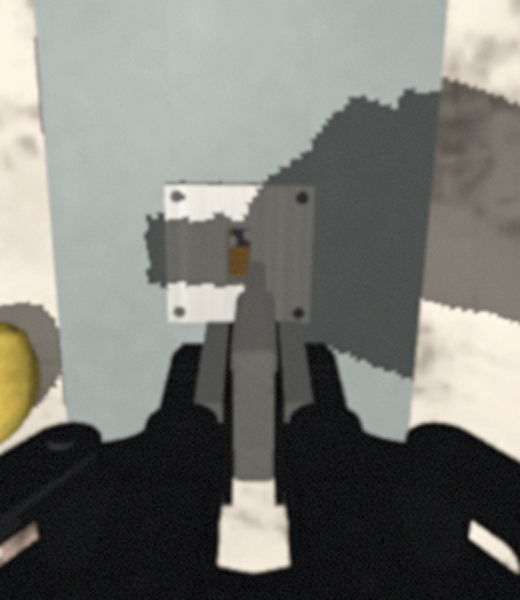

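Plate corners in the crop are about (165,185), (314,185), (168,322), (312,322). The screws are at (177,197), (302,198), (180,312), (298,313), the slot's left edge is at x=229, and the key tip is near (258,265).

```bash
python3 - <<'E'
from h import *
import pickle
np.set_printoptions(precision=4,suppress=True)
c,R,t=pickle.load(open('w3.pkl','rb'))
f=lambda a:np.array(a,float)/2+[130,80]
P=plane(c,f([[177,197],[302,198],[298,313],[180,312]]),.088)
print("screws",P,"mean",P.mean(0),"yaw",np.arctan2(*( (P[0]-P[3]+P[1]-P[2])[:2]*[-1,1])[[0,1]]) , [np.linalg.norm(P[i]-P[i-1]) for i in range(4)])
Q=plane(c,f([[165,185],[314,185],[312,322],[168,322]]),.088);print("corners mean",Q.mean(0),[np.linalg.norm(Q[i]-Q[i-1]) for i in range(4)])
print("slot left edge",plane(c,f([[229,255]]),.088), "top end",plane(c,f([[240,228]]),.088))
k=t+np.array([[0,0,.0658],[.015,-.0045,-.005],[.015,.0045,-.005],[-.015,-.0045,-.005],[-.015,.0045,-.005]])@R.T
print("pred tip, bow top corners (crop px)",((proj(c,k)-[130,80])*2).round(1), "tcp",t)
g=cv2.cvtColor(c["image"],cv2.COLOR_RGB2GRAY)
cv2.imwrite('pics/w3z.png',cv2.convertScaleAbs(cv2.resize(c['image'][165:330,205:315,::-1],None,fx=3.6,fy=3.6,interpolation=cv2.INTER_CUBIC),alpha=2.6))
# second check from the top camera
tc=env.read_camera("top");cv2.imwrite('pics/t3.png',tc["image"][:,:,::-1])
E
```

```text
screws [[ 0.5554 -0.2214  0.088 ]
 [ 0.514  -0.2149  0.088 ]
 [ 0.5206 -0.1734  0.088 ]
 [ 0.5619 -0.1799  0.088 ]] mean [ 0.538  -0.1974  0.088 ] yaw 2.984682682896553 [np.float64(0.04201540009548354), np.float64(0.041892107419199305), np.float64(0.04206069822204872), np.float64(0.041730307696529564)]
corners mean [ 0.5377 -0.1977  0.088 ] [np.float64(0.050034129620853324), np.float64(0.04966116771220009), np.float64(0.05003817879546826), np.float64(0.051166822473598064)]
slot left edge [[ 0.5414 -0.1985  0.088 ]] top end [[ 0.5361 -0.2075  0.088 ]]
pred tip, bow top corners (crop px) [[254.  281.4]
 [231.5 348. ]
 [279.3 348. ]
 [232.8 481.6]
 [277.4 481.6]] tcp [ 0.5324 -0.2013  0.1884]
```

View pics/w3z.png

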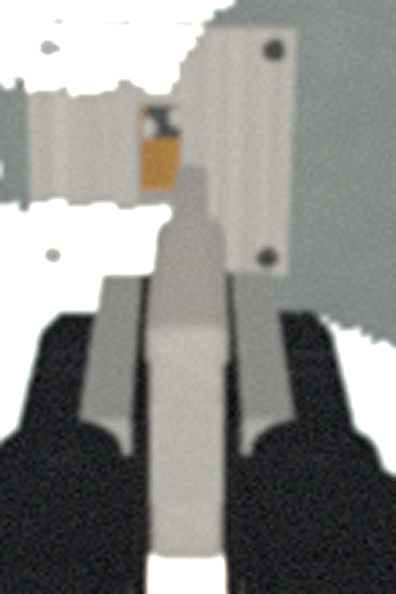

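The key's near bow-top corners sit at about (246,257) and (268,258) in full pixels, and its tip at (258.6,211.7). That suggests the key may sit lower in the grip than I assumed, so I'll fit its pose in the hand.

```bash
python3 - <<'E'
from h import *
import pickle
np.set_printoptions(precision=1,suppress=True)
c,R,t=pickle.load(open('w3.pkl','rb'))
im=c["image"]
for d in (0,.004,.008):
    o=.0298+d; L={}
    th=np.linspace(0,2*np.pi,60)
    col=np.c_[.007*np.cos(th),.007*np.sin(th),0*th+o]
    pts=dict(bow_top_near=[[.015,-.0045,o-.035],[.015,.0045,o-.035]],bow_bot_near=[[.015,-.0045,o-.003],[.015,.0045,o-.003]],bow_top_far=[[-.015,-.0045,o-.035],[-.015,.0045,o-.035]],blade_sh=[[.008,-.0025,o+.010],[.008,.0025,o+.010]],blade_corner=[[.008,-.0025,o+.036],[.008,.0025,o+.036]],blade_round=[[.0,-.0025,o+.036],[.0,.0025,o+.036]])
    print("d",d)
    for k,v in pts.items(): print(" ",k,((proj(c,t+np.array(v)@R.T)-[205,165])*3.6).round(0).tolist())
    q=(proj(c,t+col@R.T)-[205,165])*3.6;print("  collar bottom x",q[:,0].min(),q[:,0].max(),"y",q[:,1].min(),q[:,1].max())
g=cv2.cvtColor(im,cv2.COLOR_RGB2GRAY).astype(int)
for r in range(205,326,4): print(r,(r-165)*3.6,g[r,240:274])
print("column 257",g[205:325,257])
E
```

```text
d 0
  bow_top_near [[147.0, 321.0], [233.0, 321.0]]
  bow_bot_near [[154.0, 205.0], [223.0, 205.0]]
  bow_top_far [[149.0, 562.0], [229.0, 562.0]]
  blade_sh [[170.0, 217.0], [206.0, 217.0]]
  blade_corner [[172.0, 154.0], [203.0, 154.0]]
  blade_round [[172.0, 201.0], [203.0, 201.0]]
  collar bottom x 136.4332636416719 239.8132968728638 y 252.651520203824 346.2660530354495
d 0.004
  bow_top_near [[148.0, 304.0], [231.0, 304.0]]
  bow_bot_near [[154.0, 194.0], [222.0, 194.0]]
  bow_top_far [[150.0, 539.0], [228.0, 539.0]]
  blade_sh [[170.0, 206.0], [205.0, 206.0]]
  blade_corner [[172.0, 146.0], [202.0, 146.0]]
  blade_round [[172.0, 192.0], [202.0, 192.0]]
  collar bottom x 137.47474128885736 238.5408458406924 y 240.52019923137544 332.37255490942135
d 0.008
  bow_top_near [[149.0, 287.0], [230.0, 287.0]]
  bow_bot_near [[155.0, 183.0], [221.0, 183.0]]
  bow_top_far [[151.0, 518.0], [227.0, 518.0]]
  blade_sh [[171.0, 196.0], [205.0, 196.0]]
  blade_corner [[172.0, 138.0], [202.0, 138.0]]
  blade_round [[172.0, 183.0], [202.0, 183.0]]
  collar bottom x 138.47084431688097 237.3238433
[... 3678 characters left out ...]
131 131 133 138 139 124  77  25  10  12  10  15  14]
325 576.0 [ 11  12  13  14  16  52 106 144 153 152 148 144 142 141 143 145 147 148
 149 148 149 147 146 146 148 147 130  86  35  12  14  10  17   9]
column 257 [ 70  68  70  68  68  63  60  57  59  57  57  59  58  58  57  58  58  58
  58  57  60  60  60  58  61  62  59  60  60  59  60  60  61  60  59  60
  59  59  61  61  60  60  60  59  60  61  60  59  61  63  66  66  71  71
  72  71  73  71  71  71  71  72  71  70  69  70  70  69  69  70  71  68
  68  68  70  69  70  69  69  70  69  68  68  69  68  68  68  71  69  69
  70  68  68  68  70  67  68  67  68  71  69  70  70  70  71  70  69  69
  67  68  68  70  67  68  73 100 133 150 151 150]
```

```bash
python3 -c "
from h import *
go([.5376,-.1976,.158],2.986)"
```

```text
shift [-0.0047 -0.0046  0.0305] rot [-0.0002 -0.0002  0.0078] j6 -1.9258279446424151 t 7.075
```

In the tool's units: 0.03 m / 0.6 = 0.05, 0.024 m / 0.6 = 0.04, 0.02 rad / 2.0944 = 0.0095.

Call:
nudge_tcp --steps '[[[-0.0078, -0.0077, 0.02, 0.0095, 0, 0.0033], [-0.0078, -0.0077, 0.04, 0.0095, 0, 0.0033], [-0.0078, -0.0077, 0.05, 0.0095, 0, 0.0033], [-0.0078, -0.0077, 0.05, 0.0095, 0, 0.0033], [-0.0078, -0.0077, 0.05, 0.0095, 0, 0.0033], [-0.0078, -0.0077, 0.05, 0.0095, 0, 0.0033]]]'

```text
clock: 7.82
tcp_pos: [0.5378, -0.199, 0.1587]
orientation: [0.007, -0.65, 0.76, -0.008]
wrist_force: [-0.4, 0.2, -0.8]
finger_gap: 0.008
grip_force: 68.0
```

```bash
python3 -c "
from h import *
import pickle
go([.5376,-.1976,.158],2.986)
c=env.read_camera('wrist');cv2.imwrite('pics/w4.png',cv2.convertScaleAbs(cv2.resize(c['image'][165:300,190:330,::-1],None,fx=4,fy=4,interpolation=cv2.INTER_CUBIC),alpha=2.5))
R,t,s=tool();pickle.dump((c,R,t),open('w4.pkl','wb'))
h=np.array([.538,-.1975,.088]);M=Ro.from_euler('z',-.157).as_matrix()
z=lambda X:((proj(c,X)-[190,165])*4).round(0).tolist()
print('slot',z(h+np.array([[a,b,0] for a in(-.0038,.0038) for b in(-.0095,.0095)])@M.T),'tip',z(t+np.array([[0,-.0004,.0658]])@R.T), 'plate',z(h+np.array([[a,b,0] for a in(-.025,.025) for b in(-.025,.025)])@M.T))"
```

```text
shift [-0.0013  0.0004  0.0007] rot [-0.0207 -0.0003 -0.0011] j6 -1.9115995203200855 t 7.825
slot [[304.0, 161.0], [303.0, 279.0], [253.0, 161.0], [253.0, 278.0]] tip [[266.0, 224.0]] plate [[451.0, 62.0], [438.0, 371.0], [107.0, 60.0], [118.0, 368.0]]
```

View pics/w4.png

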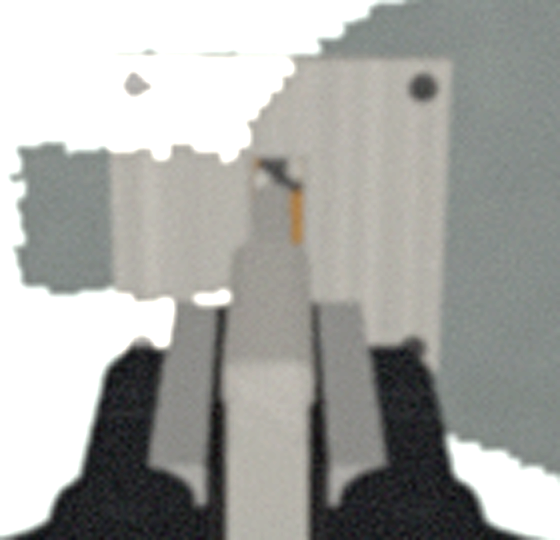

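Slot spans x 253–304 (centre 278) in this crop, and the blade spans x 251–291 (centre 271). So the tip needs about 1 mm along tool +y and slightly −x before entry.

In the tool's units: 0.011 m / 0.6 = 0.0183, 0.008 m / 0.6 = 0.0133.

Call:
nudge_tcp --steps '[[[-0.0015, 0.0017, 0.0017, 0, 0, 0], [-0.0015, 0.0017, 0.0033, 0, 0, 0], [-0.0015, 0.0017, 0.0083, 0, 0, 0], [-0.0015, 0.0018, 0.0133, 0, 0, 0], [-0.0015, 0.002, 0.0183, 0, 0, 0], [-0.0015, 0.002, 0.0183, 0, 0, 0]]]'

```text
clock: 8.62
tcp_pos: [0.5365, -0.1976, 0.1468]
orientation: [0.006, -0.65, 0.76, -0.007]
wrist_force: [-0.1, 0.6, -1.2]
finger_gap: 0.0077
grip_force: 68.0
```

```bash
python3 -c "
from h import *
R,t,s=tool();print(t,s['wrist_force'],s['ft_torque'],'tip z',t[2]-.0658-.088)
c=env.read_camera('wrist');cv2.imwrite('pics/w5.png',cv2.convertScaleAbs(cv2.resize(c['image'][165:300,190:330,::-1],None,fx=4,fy=4,interpolation=cv2.INTER_CUBIC),alpha=2.5))"
```

```text
[ 0.53646753 -0.19755601  0.14683633] [-0.11853168  0.63929126 -1.24768684] [ 0.08412507 -0.00096079  0.08244083] tip z -0.0069636679501961785
```

View pics/w5.png

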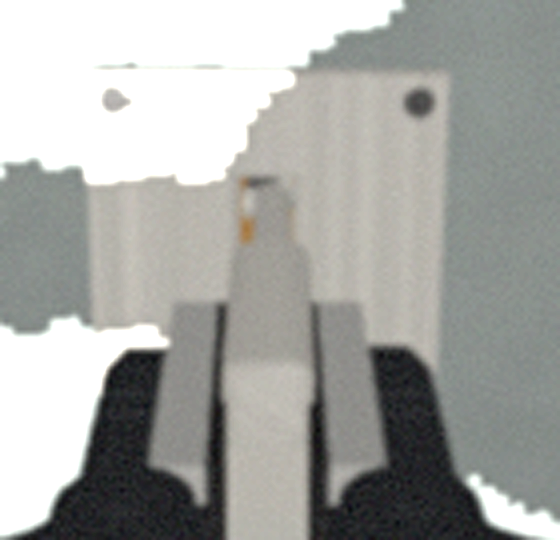

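The tip is about 7 mm into the slot without load. The blade sits right of the slot centre, with the gap on the left at x 240–255, so I shift −0.6 mm in y while descending.

Call:
nudge_tcp --steps '[[[0, -0.001, 0, 0, 0, 0], [0, -0.001, 0.0033, 0, 0, 0], [0, -0.0008, 0.0067, 0, 0, 0], [0, -0.0008, 0.01, 0, 0, 0], [0, -0.0008, 0.0133, 0, 0, 0], [0, -0.0008, 0.0133, 0, 0, 0]]]'

```text
clock: 9.43
tcp_pos: [0.5372, -0.1977, 0.139]
orientation: [0.006, -0.65, 0.76, -0.007]
wrist_force: [-0.4, -0.6, -0.5]
finger_gap: 0.0081
grip_force: 68.0
```

```bash
python3 -c "
from h import *
R,t,s=tool();print(t,s['wrist_force'],'tip z',t[2]-.0658-.088)"
```

```text
[ 0.53721439 -0.19767014  0.13902966] [-0.43558074 -0.59824655 -0.48248125] tip z -0.014770336431469189
```

In the tool's units: 0.006 m / 0.6 = 0.01, 0.005 m / 0.6 = 0.0083.

Call:
nudge_tcp --steps '[[[0, 0.0005, 0.0017, 0, 0, 0], [0, 0.001, 0.0033, 0, 0, 0], [0, 0.0002, 0.005, 0, 0, 0], [0, -0.0008, 0.0067, 0, 0, 0], [0, 0.0002, 0.0083, 0, 0, 0], [0, 0.001, 0.01, 0, 0, 0]]]'

```text
clock: 10.18
tcp_pos: [0.5367, -0.1976, 0.133]
orientation: [0.006, -0.65, 0.76, -0.007]
wrist_force: [-3.6, 1.2, 1.3]
finger_gap: 0.0076
grip_force: 68.2
```

```bash
python3 -c "
from h import *
R,t,s=tool();print(t,s['wrist_force'],'tip z',t[2]-.0658-.088)"
```

```text
[ 0.53665407 -0.19756367  0.13300965] [-3.6208102   1.16491     1.29969927] tip z -0.020790351768891102
```

In the tool's units: 0.008 m / 0.6 = 0.0133, 0.007 m / 0.6 = 0.0117.

Call:
nudge_tcp --steps '[[[0, 0, 0.0017, 0, 0, 0], [0, -0.0012, 0.0033, 0, 0, 0], [0, -0.0005, 0.005, 0, 0, 0], [0, 0.0007, 0.0067, 0, 0, 0], [0, 0, 0.0083, 0, 0, 0], [0, -0.0012, 0.01, 0, 0, 0], [0, 0, 0.0117, 0, 0, 0], [0, 0.0007, 0.0133, 0, 0, 0]]]'

```text
clock: 11.18
tcp_pos: [0.5379, -0.1981, 0.1257]
orientation: [0.007, -0.65, 0.76, -0.009]
wrist_force: [-0.1, -0.4, 5.2]
finger_gap: 0.0075
grip_force: 68.8
```

```bash
python3 -c "
from h import *
R,t,s=tool();print(t,s['wrist_force'],'tip z',t[2]-.0658-.088)"
```

```text
[ 0.53792491 -0.19811088  0.12571902] [-0.06710219 -0.4323279   5.17683662] tip z -0.02808097501374693
```

In the tool's units: 0.007 m / 0.6 = 0.0117, 0.006 m / 0.6 = 0.01.

Call:
nudge_tcp --steps '[[[0, -0.0007, 0.0017, 0, 0, 0], [0, -0.0013, 0.0033, 0, 0, 0], [0, -0.0005, 0.005, 0, 0, 0], [0, 0.0005, 0.0067, 0, 0, 0], [0, -0.0005, 0.0083, 0, 0, 0], [0, -0.001, 0.01, 0, 0, 0], [0, -0.0005, 0.0117, 0, 0, 0], [0, 0, 0.0117, 0, 0, 0]]]'

```text
clock: 12.18
tcp_pos: [0.5368, -0.1977, 0.1179]
orientation: [0.007, -0.65, 0.76, -0.008]
wrist_force: [4.1, -0.6, 0.2]
finger_gap: 0.0079
grip_force: 68.2
```

```bash
python3 -c "
from h import *
R,t,s=tool();print(t,s['wrist_force'],'tip z',t[2]-.0658-.088)"
```

```text
[ 0.53683838 -0.19772912  0.11790172] [ 4.05917036 -0.58506503  0.18203211] tip z -0.0358982803808766
```

In the tool's units: 0.0015 m / 0.6 = 0.0025, 0.001 m / 0.6 = 0.0017.

Call:
nudge_tcp --steps '[[[0, 0, 0.0017, 0, 0, 0], [0, 0, 0.0025, 0, 0, 0], [0, 0, 0.0025, 0, 0, 0], [0, 0, 0.0025, 0, 0, 0]]]'

```text
clock: 12.68
tcp_pos: [0.5369, -0.1977, 0.1177]
orientation: [0.007, -0.65, 0.76, -0.008]
wrist_force: [1.2, 0.3, 7.4]
finger_gap: 0.0079
grip_force: 69.5
```

```bash
python3 -c "
from h import *
R,t,s=tool();print(t,s['wrist_force'])
go([.5376,-.1976,.117],2.986)"
```

```text
[ 0.53686599 -0.19770752  0.117729  ] [1.16576371 0.33138702 7.41438022]
shift [-0.0002 -0.0007  0.0007] rot [-0.0207 -0.0003 -0.0009] j6 -1.9105919747829039 t 12.675
```

Collar is on the plate: 7 N up and no further motion. Next I turn clockwise about the vertical, which is +z in the tool frame with a small y part for the tilt.

The rows are not in the units I measure in: shifts go in shares of 60 cm and turns go in shares of 120 degrees. I convert before sending: -0.0005 m / 0.6 = -0.0008, 1.2 rad / 2.0944 = 0.573.

Call:
nudge_tcp --steps '[[[0, 0, -0.0008, 0, 0.0014, 0.0716], [0, 0, -0.0008, 0, 0.0033, 0.1576], [0, 0, -0.0008, 0, 0.0048, 0.2387], [0, 0, -0.0008, 0, 0.0067, 0.3247], [0, 0, -0.0008, 0, 0.0081, 0.4058], [0, 0, -0.0008, 0, 0.0095, 0.487], [0, 0, -0.0008, 0, 0.0115, 0.573], [0, 0, -0.0008, 0, 0.0115, 0.573]]]'

```text
clock: 13.68
tcp_pos: [0.5379, -0.1982, 0.1178]
orientation: [0.002, -0.106, 0.994, -0.011]
wrist_force: [5.6, -1.8, 1.8]
finger_gap: 0.0079
grip_force: 68.6
```

```bash
python3 -c "
from h import *
R,t,s=tool();print(t,s['wrist_force'],s['ft_torque'],R[:,2])
go([.5376,-.1976,.117],2.986)"
```

```text
[ 0.53785253 -0.19823613  0.11780846] [ 5.6022246  -1.81437225  1.82108346] [-0.34680867 -1.25649481  0.04709769] [ 0.00639389 -0.02075333 -0.99976418]
shift [0.0001 0.0007 0.0008] rot [-0.0201 -0.0114 -1.2025] j6 -0.6983401758287977 t 13.675
```

In the tool's units: 0.36 rad / 2.0944 = 0.1719.

Call:
nudge_tcp --steps '[[[0, 0, 0, 0, 0.001, 0.0573], [0, 0, 0, 0, 0.0024, 0.1146], [0, 0, 0, 0, 0.0033, 0.1719], [0, 0, 0, 0, 0.0033, 0.1719]]]'

```text
clock: 14.18
tcp_pos: [0.5379, -0.1985, 0.1178]
orientation: [0.001, 0.073, 0.997, -0.011]
wrist_force: [5.3, -3.0, 2.5]
finger_gap: 0.0081
grip_force: 68.5
```

```bash
python3 -c "
from h import *
R,t,s=tool();print(t,s['wrist_force'],s['ft_torque'],R[:,2])
go([.5376,-.1976,.117],2.986)"
```

```text
[ 0.5378902  -0.19847463  0.11780784] [ 5.30562638 -2.95186901  2.54403154] [-0.52539256 -1.23397305  0.06663006] [-5.07682510e-04 -2.13974227e-02 -9.99770920e-01]
shift [0.0004 0.0008 0.0008] rot [-0.0188 -0.0145 -1.5623] j6 -0.3370477763843746 t 14.175
```

Call:
nudge_tcp --steps '[[[0, 0, 0, 0, 0.0005, 0.0239], [0, 0, 0, 0, 0.001, 0.0477], [0, 0, 0, 0, 0.001, 0.0477]]]'

```text
clock: 14.55
tcp_pos: [0.5379, -0.1985, 0.1178]
orientation: [0.0, 0.123, 0.992, -0.011]
wrist_force: [5.5, -1.6, 1.9]
finger_gap: 0.008
grip_force: 68.5
```

```bash
python3 -c "
from h import *
R,t,s=tool();print(t,s['wrist_force'],s['ft_torque'],R[:,2])
go([.5376,-.1976,.117],2.986)"
```

```text
[ 0.53791035 -0.19852335  0.11781424] [ 5.49118098 -1.60980506  1.9377925 ] [-0.59398145 -1.31720147  0.06605622] [-0.00237707 -0.02109292 -0.99977469]
shift [0.0005 0.0008 0.0008] rot [-0.0183 -0.0153 -1.6618] j6 -0.23727823556648994 t 14.55
```

In the tool's units: 0.0003 m / 0.6 = 0.0005, 0.05 rad / 2.0944 = 0.0239.

Call:
nudge_tcp --steps '[[[0, 0, 0.0005, 0, 0.0005, 0.0239], [0, 0, 0.0005, 0, 0.0005, 0.0239], [0, 0, 0.0005, 0, 0.0005, 0.0239]]]'

```text
clock: 14.92
tcp_pos: [0.538, -0.1986, 0.1178]
orientation: [0.0, 0.148, 0.989, -0.011]
wrist_force: [4.5, -3.1, 4.7]
finger_gap: 0.0076
grip_force: 68.7
```

```bash
python3 -c "
from h import *
R,t,s=tool();print(t,s['wrist_force'],s['ft_torque'],s['qvel'])
go([.5376,-.1976,.117],2.986)
c=env.read_camera('wrist');a=cv2.convertScaleAbs(cv2.resize(c['image'][145:320,170:345,::-1],None,fx=3,fy=3),alpha=2)
b=env.read_camera('top')['image'][160:230,135:235,::-1];b=cv2.resize(cv2.convertScaleAbs(b,alpha=1.3),(270,189))
o=np.zeros((525,795,3),np.uint8);o[:,:525]=a;o[:189,525:]=b;cv2.imwrite('pics/fin.png',o)"
```

```text
[ 0.5379717  -0.19855633  0.11779681] [ 4.45758944 -3.14360055  4.73534654] [-0.50914377 -1.14984102  0.09833818] [ 0.00020727 -0.00032489 -0.00072336  0.00037259  0.00111152  0.00224864]
shift [0.0006 0.0008 0.0008] rot [-0.0183 -0.0156 -1.7114] j6 -0.18757505249782708 t 14.925
```

View pics/fin.png

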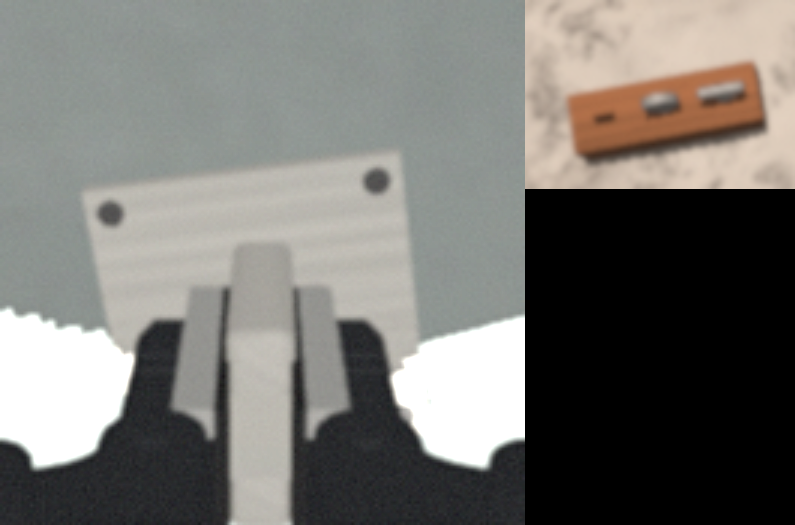

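The key is home and turned about 1.71 rad. The torque rise to 0.098 N m shows the plug is at its stop, and the other two keys are standing in the block. I'm handing it in.

```bash
python3 -c "
from workcell import env
print(env.hand_in())"
```

```text
the job is handed in; nothing more can be done
None
```

I handed the job in after about 15 s: the square-bowed key is home with its collar on the plate, turned clockwise to the lock's stop and still gripped, and the other two keys stand in the block; the hand-in returned no verdict.

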